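# Close the curing oven: slide the crown tray home and latch the door

### The job

Slide the tray of crowns fully home into the light-curing oven (pushing it with no more than 30 N), then swing the oven's door to and press it, with no more than 20 N, until its sprung latch rides over the keeper and snaps in, so that the door stays shut by itself. Do not slam the door, do not touch the carrier with the crowns, and leave the stone model, the jar and the dish where they stand.

Things in the scene. Friction and masses are not known exactly. Their poses are not given: they have to be found in the camera images.
- oven: White bench-top light-curing oven, fixed: 250 mm deep (its x), 270 wide (y), 210 high. Origin at the centre of its underside, z up; its front face, 125 mm from the origin, looks along its -x. Chamber opening in the front: y -100 to +40 mm, z 45 to 185 mm. The door hangs before it, hinged at the -y side, latching at the +y side, where the control column with its display is.
- keeper_spot (a point): Nominal place, on the oven, of the steel keeper (strike) just past the shut door's free edge: the middle of its upright rolled lip (4 mm thick, 34 high), 115 mm above the bench, 25 mm before the oven's front face, 59 mm from the oven's origin along its +y. The real keeper is screwed on through slots, up to 6 mm nearer to or farther from the oven. Its buffer stops the door 1 to 3 mm past the snap.
- door (a joint): Angle of the door about its upright hinge, rad: 0 shut (parallel to the oven's front), growing as the free edge swings out; 1.4 to 1.65 at the start. Door: z 40 to 190 mm, 18 mm thick, free edge 176 mm from the hinge axis (in mid-thickness); the hinge friction (0.06 N m) holds it where it is left. Latched it lies anywhere from -0.045 to 0.035, as the keeper is set.
- door_hinge (a point): Point on the door's upright hinge axis, 115 mm above the bench. The axis is 17 mm before the oven's front face (142 mm from the oven's origin along its -x) and 122 mm from its origin along -y.
- door_push (a point): On the door's flat outer face above the handle, 155 mm from the hinge axis, 165 mm above the bench, 25 mm below its top; moves with the door. Axes: y hinge to free edge, x into the face, z up. Pressed here the latch resists over 12 mm (somewhere from 20 mm before to 6 mm past nominal shut), 5 rising to 13 N, drops at the snap, then the buffer stops it hard. Nearer the hinge it takes more.
- door_handle (a point): Middle of the upright bar handle (bar 10 mm thick, z 58 to 122 mm) on the door's outer face, 150 mm from the hinge axis, the bar's axis 25 mm out from the face; moves with the door.
- tray (a joint): How far the tray is pulled out, m: 0 fully home against its stop, 0.06 to 0.09 at the start. It slides along the oven's x axis on runners with about 2 N of friction and stays where it is left. Standing out more than about 9 mm it blocks the door.
- tray_lip (a point): Middle of the outer face of the tray's upright front lip, 71 mm above the bench; the lip is 130 mm wide, from 47 to 87 mm above the bench, its top rim rounded. Moves with the tray; its axes are the oven's (x into the oven). Home, it lies 4 mm inside the oven's front face.
- model: Bystander: cream stone dental model, 56 x 66 mm, 33 mm high, loose on the bench; origin at the centre of its underside.
- jar: Bystander: small white screw jar with a grey cap, 44 mm across, 55 mm high, loose; origin at the centre of its underside.
- dish: Bystander: small white ceramic bowl, 60 mm across, 30 mm high, loose; origin at the centre of its underside.
- crowns (a point): White round honeycomb firing carrier (84 mm across, 12 mm high) fixed on the tray, with four small tooth crowns on steel pins (top 88 mm above the bench). This point: on the carrier's axis, 62 mm behind the lip's face, 76 mm above the bench, among the crowns. Moves with the tray. Not to be touched.
- latch (a point): Middle of the door's free edge, 176 mm from the hinge axis, 115 mm above the bench, where the bevelled steel bolt (20 mm high) stands 12 mm out of the edge, its 45 degree bevel towards the oven; this point moves with the door, not with the bolt. The keeper's lip presses the bolt back by 9 mm against its spring, then it springs out behind the lip. Let go before that, the door springs back out.

How it is judged:
On the way:
1. the tray is slid home against its stop (value of joint tray below 0.005 m), for 0.2 s.
At the end, for the whole second after the job is handed in: The tray is home to within 5 mm, and the door is shut, let go and at rest: joint door below 0.039 rad (7 mm at its edge), where only the snapped-in latch can hold it, as the bolt's spring drives an unlatched door farther out (value of joint tray below 0.005 m and value of joint door below 0.039 rad and velocity of joint door between -0.05 and 0.05 rad/s); the robot touches nothing.
It fails at once if the door is pushed with more than 20 N over the last 8 degrees before it is shut, or pressed on with more than that afterwards (value of joint door below 0.14 rad and contact force between any of the fingers, the arm and door above 20 N).
It fails at once if the tray is pushed with more than 30 N (contact force between any of the fingers, the arm and tray above 30 N).
It fails at once if the door is slammed: faster than 1 rad/s (about 180 mm/s at its edge) in the last 10 degrees before it is shut (value of joint door below 0.17 rad and velocity of joint door below -1 rad/s).
It fails at once if the carrier or a crown is touched (contact force between any of the fingers, the arm and tray_c2 above 0.5 N or contact force between any of the fingers, the arm and tray_c3 above 0.5 N or contact force between any of the fingers, the arm and tray_c4 above 0.5 N or contact force between any of the fingers, the arm and tray_c5 above 0.5 N or contact force between any of the fingers, the arm and tray_c6 above 0.5 N).
It fails at once if the model, the jar or the dish is moved by more than 20 mm or tipped (distance of any of model, jar, dish from where it was at the start of the episode above 0.02 m or angle between any of model, jar, dish's own z axis and vertical above 0.3 rad).
It also fails if it takes over 62 s, if anything falls off the work surface, if the arm or the gripper's body presses on something with over 40 N, if the wrist force passes 120 N, or if a joint passes its speed limit or range.

### The arm

A 7-joint arm with a two-finger parallel gripper is mounted at the origin on the work surface. World frame = base frame: x ahead of the robot, y to its left, z up, the work surface at z = 0. Lengths are in m, angles in rad, forces in N, time in s.
With the tool pointing down it reaches from about 0.425 to 1.025 m from the base axis. Payload 9.4 kg.
Tool frame: the origin (TCP) lies at the very end of the fingers, on their centre line; the grasp point (between the pads) lies 19 mm behind it; y points along the fingers, x is the direction in which the jaws open and shut, and the axes are right-handed (so a half turn about y gives the same grasp; the last joint's range is limited). The gripper opens to 85 mm and grips with 20 to 120 N. Pads are 22 mm wide; open, the fingers measure 114 mm over their backs; the gripper's body (76 mm by 85 mm) begins 54 mm behind the grasp point. The pads swing forward as they close: fully open they stand 13 mm farther back than shut.
Start: joints at [1.07, 0.599, -0.003, 1.599, 0.002, 0.943, -0.08], TCP at [0.298, -0.661, 0.231] pointing down, gripper open.
Joint ranges: [-2.57, 2.57], [-0.35, 1.97], [-1.29, 1.29], [0.11, 2.56], [-1.05, 4.19], [0.11, 1.86], [-2.63, 2.63]. Speed limits (rad/s): [2.22, 2.22, 3.01, 3.01, 3.14, 3.14, 3.14].

### API

Orientations are given as a 3x3 rotation matrix whose columns are the frame's x, y, z axes.
In Python, from rig import env gives the robot as it stands. The module is installed in compiled form; this text tells all that it offers.
- The arm moves only by the shell command python3 -m crank 'ROWS' [FORCE]. ROWS is JSON, a list that holds one entry, the list of rows, each a list of 5 numbers: the shift along the tool's x, y, z in cm, then the turn about the tool's y in degrees, then the closure in counts, from 0 (fully open) to 255 (shut). In form: [[[dx, dy, dz, spin, grip], ...]]. A call has 1 to 8 rows; each row shifts and turns the pose as measured when the row begins, along the tool's axes as they then stand; what a row does not reach is not made up. A row lasts 1/10 s, in which the tool goes at most 50 mm and 8.59 degrees, less where a joint would pass 70% of its speed; a pose out of reach is approached as far as the arm can. A call with a gripper value outside its range is refused whole. The fingers move at their own pace and stop on an object; FORCE is the grip in N (left out, the last holds). Time passes only in rows, so rows that do not move let the fingers close. It gives the time, the measured TCP pose, the force and the opening at its end, in the units of the state.
- env.sense(): the state, without advancing time (a new reading comes with each control period).
- env.get_image(name): name is "scene" or "top"; returns a dict with "frame" (384x512x3 uint8, red, green, blue), "fx", "fy", "cx", "cy" (pixels), "R" (3x3) and "t" (3): a world point X has camera coordinates R X + t. Camera axes: x right, y down, z forward; pixel columns grow to the right and rows downward; lengths in m; the calibration is good to about 2 mm. A picture is of the moment at which its call begins. There is no depth.
- env.finish_job(): hands the job in, once; it reports no verdict.
The state is a dict: "t": time; "q": joint angles; "joint_velocities": joint speeds; "joint_torque": joint torques, N m; "tool_pos": TCP position; "eef_rot": TCP orientation; "contact_force": force on the tool from outside, world axes, zero at the start; "ft_torque": the same for the moment, N m; "width": finger opening in m.
Only numpy, scipy, OpenCV 4.12 (cv2) and the standard library are available. Lean on these libraries where they do the work, as an engineer would, in place of code of your own. Each camera call takes 0.05 s, during which the arm holds its last target.

## Working session

There is one attempt and no reset: what is moved stays moved. The work goes in short steps, Python scripts to look and compute and a shell command to move; the robot and the scene stay as the last step left them, time stands still between calls to the robot, and variables do not carry over. Pictures are saved under pics/ and viewed, and the job is handed in when it is done.

```bash
mkdir -p pics; python3 - <<'E'
from rig import env
import cv2,numpy as np
s=env.sense()
for k,v in s.items(): print(k,np.round(v,3).tolist())
for n in("scene","top"):
    d=env.get_image(n);cv2.imwrite(f"pics/{n}0.png",d["frame"][:,:,::-1])
    print(n,d["fx"],d["fy"],d["cx"],d["cy"],np.round(d["R"],4).tolist(),np.round(d["t"],4).tolist())
E
```

```text
t 0.0
q [1.07, 0.6, -0.003, 1.6, 0.002, 0.943, -0.08]
joint_velocities [0.0, -0.001, -0.001, 0.001, 0.001, 0.002, 0.0]
joint_torque [-0.001, -77.646, 1.565, -25.802, 0.012, 0.009, 0.0]
tool_pos [0.298, -0.66, 0.23]
eef_rot [[0.411, -0.001, 0.912], [-0.912, 0.001, 0.411], [-0.002, -1.0, -0.0]]
contact_force [-0.728, 0.562, -0.33]
ft_torque [0.003, -0.01, 0.019]
width 0.085
scene 407.21923764136625 407.21923764136625 255.36076006913356 196.74783093741098 [[-0.7511, 0.6602, 0.0048], [0.3737, 0.4312, -0.8213], [-0.5442, -0.6151, -0.5705]] [0.3605, -0.1539, 1.3903]
top 356.06043044326185 356.06043044326185 259.79404921174984 199.32747833511547 [[-0.0131, -0.9999, 0.0015], [-0.982, 0.0126, -0.1883], [0.1883, -0.0039, -0.9821]] [0.1217, 0.5808, 0.928]
```

View pics/scene0.png

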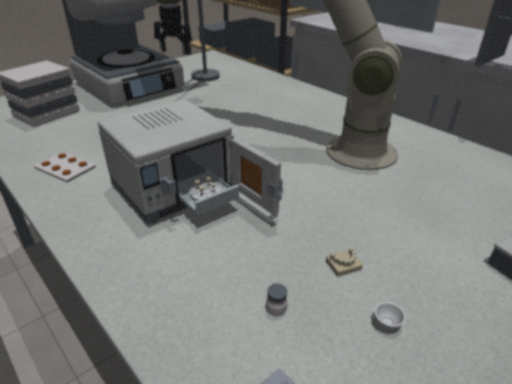

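View pics/top0.png

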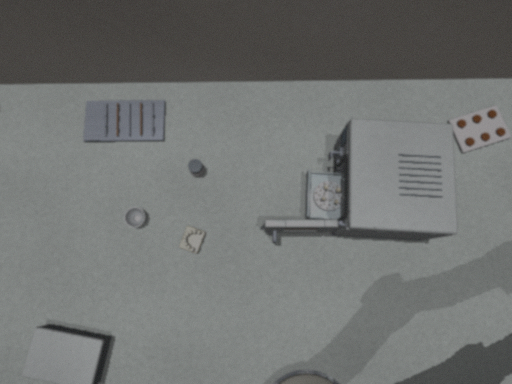

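```bash
python3 - <<'E'
import cv2
t=cv2.imread("pics/top0.png");cv2.imwrite("pics/top0c.png",cv2.resize(t[105:250,255:465],None,fx=3.8,fy=3.8,interpolation=cv2.INTER_CUBIC))
t=cv2.imread("pics/scene0.png");cv2.imwrite("pics/scene0c.png",cv2.resize(t[95:230,90:290],None,fx=4,fy=4,interpolation=cv2.INTER_CUBIC))
E
```

```text
(no output)
```

View pics/top0c.png

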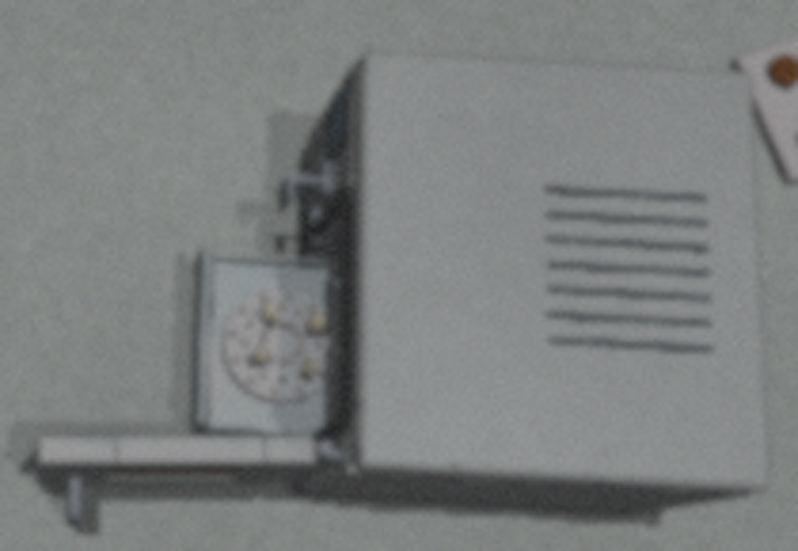

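View pics/scene0c.png

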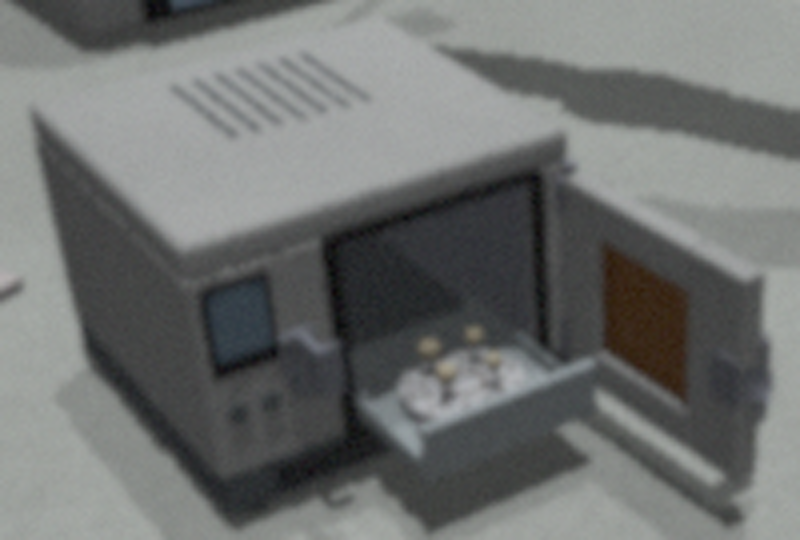

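```bash
cat > h.py <<'E'
import numpy as np, cv2
from rig import env
def bp(d,u,v,z):
    R,t=np.array(d["R"]),np.array(d["t"]);c=-R.T@t
    r=R.T@np.array([(u-d["cx"])/d["fx"],(v-d["cy"])/d["fy"],1]);return c+r*(z-c[2])/r[2]
def pj(d,X):
    p=np.array(d["R"])@X+np.array(d["t"]);return d["fx"]*p[0]/p[2]+d["cx"],d["fy"]*p[1]/p[2]+d["cy"]
E
python3 - <<'E'
from h import *
d=env.get_image("top");T=lambda u,v,z:np.round(bp(d,(u+.5)/3.8-.5+255,(v+.5)/3.8-.5+105,z),4)
for n,u,v,z in[("FL",365,55,.21),("BL",748,72,.21),("BR",768,487,.21),("FR",360,467,.21),("dfree in",38,438,.19),("dfree out",38,465,.19),("dh in",315,438,.19),("dh out",315,465,.19),("lip L",200,255,.087),("lip R",195,430,.087),("handle end",75,525,.122)]:print(n,T(u,v,z))
e=env.get_image("scene");S=lambda u,v,z:np.round(bp(e,(u+.5)/4-.5+90,(v+.5)/4-.5+95,z),4)
for n,u,v,z in[("BL",35,108,.21),("FL",187,252,.21),("FR",563,133,.21),("lip L",420,440,.087),("lipR",595,362,.087),("door free top",760,280,.19)]:print(n,S(u,v,z))
for n,p,z in[("model",(193,239),.033),("jar",(196,167),.055),("dish",(137,217),.03)]:print(n,bp(d,*p,z))
E
```

```text
FL [ 0.7478 -0.108   0.21  ]
BL [ 0.7333 -0.3512  0.21  ]
BR [ 0.4693 -0.3329  0.21  ]
FR [ 0.4845 -0.0889  0.21  ]
dfree in [0.5071 0.104  0.19  ]
dfree out [0.4904 0.1043 0.19  ]
dh in [ 0.5049 -0.0672  0.19  ]
dh out [ 0.4882 -0.0663  0.19  ]
lip L [ 0.6507 -0.0153  0.087 ]
lip R [ 0.525 -0.007  0.087]
handle end [0.4579 0.0793 0.122 ]
BL [ 0.735  -0.3427  0.21  ]
FL [ 0.752  -0.1005  0.21  ]
FR [ 0.4935 -0.084   0.21  ]
lip L [ 0.6665 -0.0108  0.087 ]
lipR [ 0.5319 -0.0082  0.087 ]
door free top [0.5036 0.1104 0.19  ]
model [0.47728917 0.30021874 0.033     ]
jar [0.67712689 0.29222292 0.055     ]
dish [0.54109939 0.45914066 0.03      ]
```

```bash
cat > fit.py <<'E'
from h import *
from scipy.optimize import least_squares
d=env.get_image("top");e=env.get_image("scene")
T=lambda u,v:((u+.5)/3.8-.5+255,(v+.5)/3.8-.5+105)
S=lambda u,v:((u+.5)/4-.5+90,(v+.5)/4-.5+95)
def door(th,r,o,z): # o outward offset (out of face); th=0 along +y; oven coords
    a=np.array([-.142,-.122]);c,s=np.cos(th),np.sin(th)
    p=a+r*np.array([-s,c])+o*np.array([-c,-s]);return [*p,z]
O=lambda *p:(lambda th,tr:p)
D=lambda *p:(lambda th,tr:door(th,*p))
L=lambda y:(lambda th,tr:[-.121-tr,y,.087])
obs=[(d,T(365,55),O(-.125,.135,.21)),(d,T(748,72),O(.125,.135,.21)),(d,T(768,487),O(.125,-.135,.21)),(d,T(360,467),O(-.125,-.135,.21)),
(d,T(38,438),D(.176,-.009,.19)),(d,T(38,465),D(.176,.009,.19)),(d,T(200,255),L(.035)),(d,T(195,430),L(-.095)),
(e,S(35,108),O(.125,.135,.21)),(e,S(187,252),O(-.125,.135,.21)),(e,S(563,133),O(-.125,-.135,.21)),(e,S(420,440),L(.035)),(e,S(595,362),L(-.095)),(e,S(760,280),D(.176,-.009,.19))]
def W(p,X):
    c,s=np.cos(p[2]),np.sin(p[2]);return np.array([p[0]+c*X[0]-s*X[1],p[1]+s*X[0]+c*X[1],X[2]])
def f(p):
    return np.concatenate([np.array(pj(D_,W(p,g(p[3],p[4]))))-uv for D_,uv,g in obs])
r=least_squares(f,[.609,-.22,-1.64,1.55,.08],loss="soft_l1")
if __name__=="__main__":
    p=r.x;print(np.round(p,4));print(np.round(f(p).reshape(-1,2),1).tolist())
    for n,X in[("lip",[-.121-p[4],-.03,.071]),("liphome",[-.121,-.03,.071]),("hinge",[-.142,-.122,.115]),("push",door(p[3],.155,.009,.165)),("push_shut",door(0,.155,.009,.165)),("keeper",[-.15,.059,.115]),("free",door(p[3],.176,.009,.165))]:print(n,np.round(W(p,X),4))
    print("ovx",np.cos(p[2]),np.sin(p[2]))
E
python3 fit.py
```

```text
[ 0.6096 -0.2197 -1.6352  1.63    0.0852]
[[-1.9, -1.8], [0.6, -1.2], [1.3, 1.0], [-1.1, 0.7], [-0.8, 0.1], [-0.7, 0.6], [0.2, -2.5], [0.2, -1.2], [-2.1, -1.1], [-0.8, -0.5], [2.6, -1.4], [1.7, -2.3], [1.2, -0.4], [-2.4, -0.3]]
lip [ 0.593  -0.0119  0.071 ]
liphome [ 0.5875 -0.097   0.071 ]
hinge [ 0.497  -0.0701  0.115 ]
push [0.4888 0.0849 0.165 ]
push_shut [ 0.6523 -0.0711  0.165 ]
keeper [ 0.6782 -0.0738  0.115 ]
free [0.4889 0.1059 0.165 ]
ovx -0.06433020456100685 -0.9979286671807455
```

```bash
python3 -m crank '[[[0,-3,0,7,0],[0,-3,0,7,0],[0,-3,0,7,0],[0,-3,0,7,0],[0,0,0,0,0]]]'
```

```text
t: 0.8
tool_pos: [0.2974, -0.6602, 0.3533]
eef_rot: [[-0.085, -0.002, 0.996], [-0.996, 0.005, -0.085], [-0.004, -1.0, -0.002]]
contact_force: [-0.3, 0.0, -0.1]
width: 0.0854
```

```bash
python3 -m crank '[[[-4.2,0,1.4,-1,0],[-4.2,0,1.4,0,0],[-4.2,0,1.4,0,0],[-4.2,0,1.4,0,0],[-4.2,0,1.4,0,0],[-4.2,0,1.4,0,0],[-4.2,0,1.4,0,0],[-4.2,0,1.4,0,0]]]'; python3 -m crank '[[[-4.2,0,1.4,0,0],[-4.2,0,1.4,0,0],[-4.2,0,1.4,0,0],[-4.2,0,1.4,0,0],[-4.2,0,1.4,0,0],[-4.2,0,1.4,0,0],[-4.2,0,1.4,0,0],[0,0,0,0,0]]]'
```

```text
t: 1.6
tool_pos: [0.4311, -0.3258, 0.3496]
eef_rot: [[-0.068, -0.006, 0.998], [-0.998, 0.002, -0.068], [-0.002, -1.0, -0.006]]
contact_force: [0.9, -0.2, 0.3]
width: 0.0855
t: 2.4
tool_pos: [0.5501, -0.0187, 0.347]
eef_rot: [[-0.05, -0.006, 0.999], [-0.999, 0.005, -0.05], [-0.005, -1.0, -0.007]]
contact_force: [-1.3, -0.5, 0.3]
width: 0.085
```

```bash
python3 -m crank '[[[-3.5,0,1.5,0,0],[-3.5,0,1.5,0,0],[-3,0,1.4,1,0],[0,4.5,0,0,0],[0,4.5,0,0,0],[0,4.5,0,0,0],[0,4.5,0,0,0],[0,0,0,0,0]]]'; python3 - <<'E'
from h import *
for n in("scene","top"):
    im=env.get_image(n)["frame"][:,:,::-1]
    c=im[60:250,90:290] if n=="scene" else im[90:260,240:440]
    cv2.imwrite(f"pics/{n}1.png",cv2.resize(c,None,fx=3,fy=3,interpolation=cv2.INTER_CUBIC))
E
```

```text
t: 3.2
tool_pos: [0.5993, 0.084, 0.1601]
eef_rot: [[-0.056, -0.004, 0.998], [-0.998, 0.006, -0.056], [-0.005, -1.0, -0.005]]
contact_force: [0.2, 0.4, 0.3]
width: 0.0854
```

View pics/scene1.png

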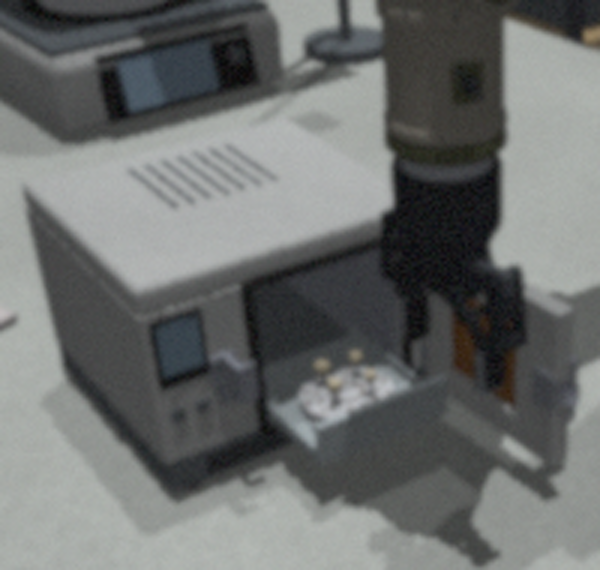

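View pics/top1.png

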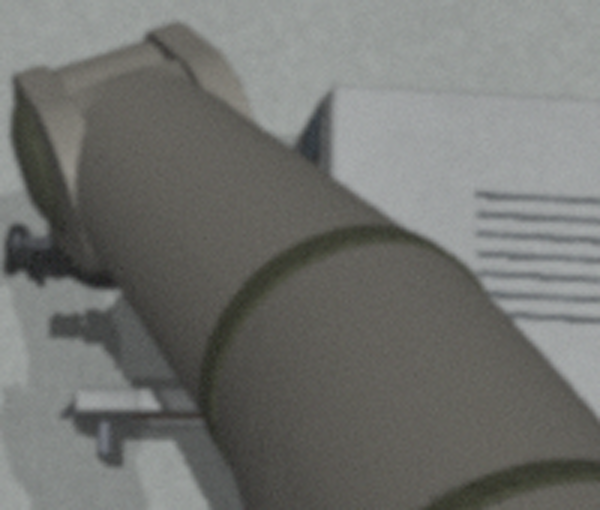

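```bash
python3 - <<'E'
from h import *
s=env.sense();e=env.get_image("scene");R=np.array(s["eef_rot"]);p=np.array(s["tool_pos"])
Rc,t=np.array(e["R"]),np.array(e["t"]);c=-Rc.T@t
for u,v in[(522,268),(524,330),(515,360),(497,400),(483,375),(415,360),(395,260),(385,230),(500,190)]:
    ray=Rc.T@np.array([((u+.5)/3-.5+90-e["cx"])/e["fx"],((v+.5)/3-.5+60-e["cy"])/e["fy"],1])
    X=c+ray*((p-c)@R[:,2])/(ray@R[:,2]);print((u,v),np.round(R.T@(X-p),3),round(X[2],3))
E
```

```text
(522, 268) [-0.083 -0.123 -0.   ] 0.289
(524, 330) [-0.086 -0.078 -0.   ] 0.244
(515, 360) [-0.077 -0.05  -0.   ] 0.216
(497, 400) [-0.058 -0.007 -0.   ] 0.173
(483, 375) [-0.041 -0.02  -0.   ] 0.185
(415, 360) [ 0.046  0.011 -0.   ] 0.154
(395, 260) [ 0.068 -0.068 -0.   ] 0.232
(385, 230) [ 0.079 -0.088 -0.   ] 0.253
(500, 190) [-0.06 -0.17  0.  ] 0.335
```

```bash
python3 -m crank '[[[0,4.5,0,0.4,0],[0,4.5,0,0,0],[0,2,0,0,0],[0,0,0,0,0],[1,0,0,0,0],[1,0,0,0,0],[0,0,0,0,0]]]'; python3 - <<'E'
from h import *
for n in("scene",):
    im=env.get_image(n)["frame"][:,:,::-1]
    c=im[60:250,90:290]
    cv2.imwrite(f"pics/{n}2.png",cv2.resize(c,None,fx=3,fy=3,interpolation=cv2.INTER_CUBIC))
E
```

```text
t: 4.05
tool_pos: [0.6173, 0.0647, 0.0738]
eef_rot: [[-0.066, 0.038, 0.997], [-0.998, 0.013, -0.066], [-0.015, -0.999, 0.037]]
contact_force: [-0.3, -0.0, -0.9]
width: 0.0852
```

View pics/scene2.png

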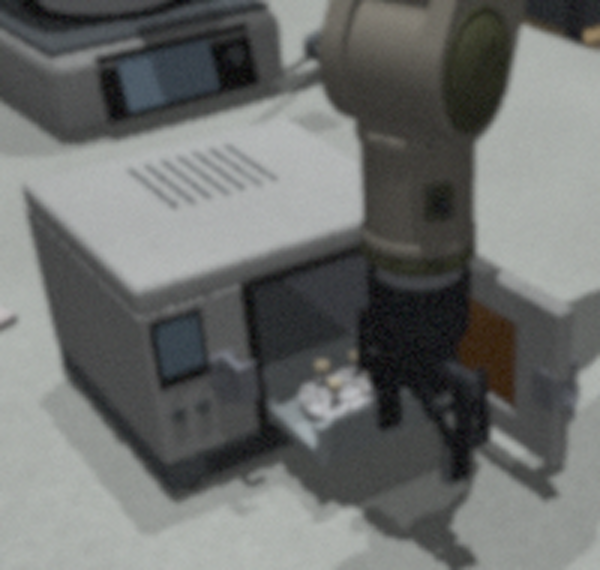

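```bash
python3 -c "
from h import *
print(np.round(env.sense()['q'],3))"
```

```text
[-0.13   0.667 -0.096  1.988  0.125  0.451 -1.952]
```

```bash
python3 -m crank '[[[0,1,-0.5,0,0],[0,0,0,0,0]]]';python3 -m crank '[[[0,1,-0.5,0,0],[0,0,0,0,0]]]'
```

```text
t: 4.3
tool_pos: [0.6133, 0.0659, 0.0648]
eef_rot: [[-0.066, 0.042, 0.997], [-0.998, 0.014, -0.067], [-0.017, -0.999, 0.041]]
contact_force: [-1.2, 0.2, -0.7]
width: 0.0857
t: 4.5
tool_pos: [0.608, 0.0669, 0.0537]
eef_rot: [[-0.066, 0.041, 0.997], [-0.998, 0.014, -0.066], [-0.017, -0.999, 0.04]]
contact_force: [-0.4, -0.7, 1.2]
width: 0.0857
```

```bash
python3 -m crank '[[[0.6,0.2,-0.4,0,0],[0.6,0.1,-0.4,0,0],[0.5,0,0,0,0],[0,0,0,0,0]]]';python3 -m crank '[[[0.5,0,0,0,0],[0.5,0,0,0,0],[0,0,0,0,0]]]'
```

```text
t: 4.9
tool_pos: [0.5975, 0.0493, 0.0488]
eef_rot: [[-0.065, 0.039, 0.997], [-0.998, 0.014, -0.065], [-0.016, -0.999, 0.038]]
contact_force: [-0.4, 0.1, 0.3]
width: 0.0857
t: 5.2
tool_pos: [0.5971, 0.0388, 0.049]
eef_rot: [[-0.065, 0.04, 0.997], [-0.998, 0.014, -0.065], [-0.017, -0.999, 0.039]]
contact_force: [-0.1, -0.3, 0.2]
width: 0.0851
```

```bash
python3 -m crank '[[[0.5,0,0,0,0],[0.5,0,0,0,0],[0.5,0,0,0,0]]]'
```

```text
t: 5.5
tool_pos: [0.5962, 0.0245, 0.049]
eef_rot: [[-0.063, 0.04, 0.997], [-0.998, 0.016, -0.064], [-0.018, -0.999, 0.039]]
contact_force: [-0.7, 3.2, 1.7]
width: 0.0851
```

```bash
cat > look.py <<'E'
from h import *
import sys
k=sys.argv[1];im=env.get_image("scene")["frame"][:,:,::-1][60:250,90:290]
cv2.imwrite(f"pics/scene{k}.png",cv2.resize(im,None,fx=3,fy=3,interpolation=cv2.INTER_CUBIC))
E
python3 look.py 3
```

```text
(no output)
```

View pics/scene3.png

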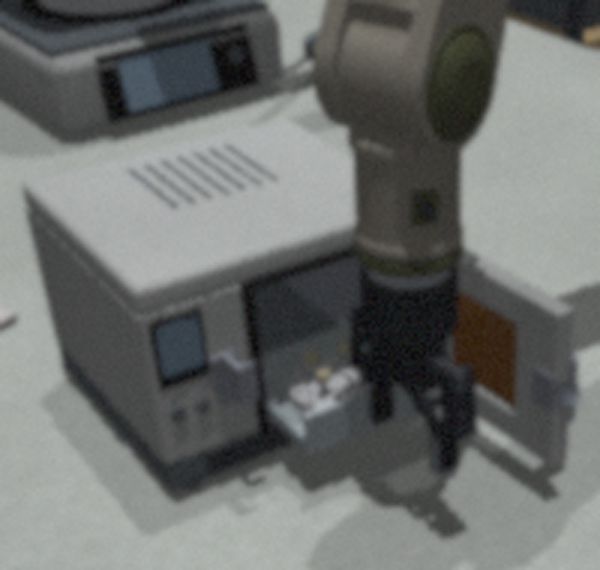

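```bash
python3 -m crank '[[[0.6,0,0,0,0],[0.6,0,0,0,0],[0.6,0,0,0,0],[0.6,0,0,0,0],[0.6,0,0,0,0],[0.5,0,0,0,0]]]'; python3 look.py 4
```

```text
t: 6.15
tool_pos: [0.5938, -0.0144, 0.0485]
eef_rot: [[-0.064, 0.041, 0.997], [-0.998, 0.015, -0.064], [-0.018, -0.999, 0.04]]
contact_force: [0.1, 2.1, 2.5]
width: 0.0851
```

View pics/scene4.png

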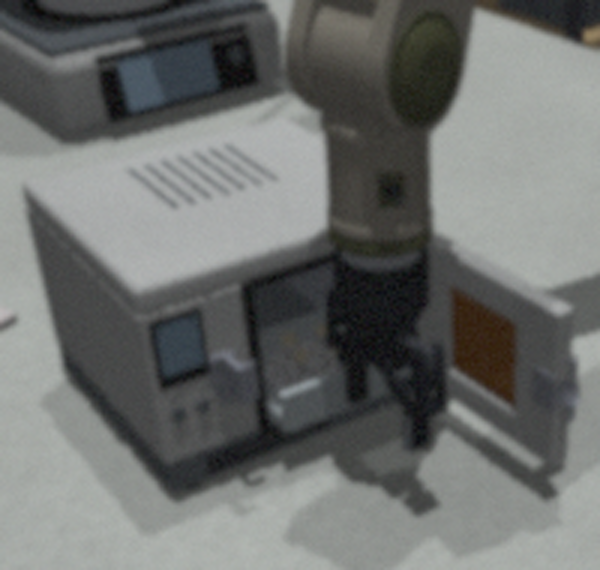

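```bash
python3 -m crank '[[[0.4,0,0,0,0],[0.4,0,0,0,0],[0.4,0,0,0,0]]]'; python3 -m crank '[[[0.2,0,0,0,0],[0.2,0,0,0,0]]]'; python3 -m crank '[[[0.2,0,0,0,0],[0.2,0,0,0,0]]]'; python3 look.py 5
```

```text
t: 6.5
tool_pos: [0.593, -0.0281, 0.0483]
eef_rot: [[-0.064, 0.041, 0.997], [-0.998, 0.015, -0.065], [-0.017, -0.999, 0.04]]
contact_force: [-0.7, 2.3, 1.1]
width: 0.0858
t: 6.7
tool_pos: [0.5928, -0.0327, 0.0482]
eef_rot: [[-0.065, 0.041, 0.997], [-0.998, 0.015, -0.065], [-0.017, -0.999, 0.04]]
contact_force: [-1.2, 2.3, 0.3]
width: 0.0857
t: 6.9
tool_pos: [0.5925, -0.0369, 0.0481]
eef_rot: [[-0.064, 0.041, 0.997], [-0.998, 0.015, -0.065], [-0.017, -0.999, 0.04]]
contact_force: [-0.9, 2.8, 1.5]
width: 0.0853
```

View pics/scene5.png

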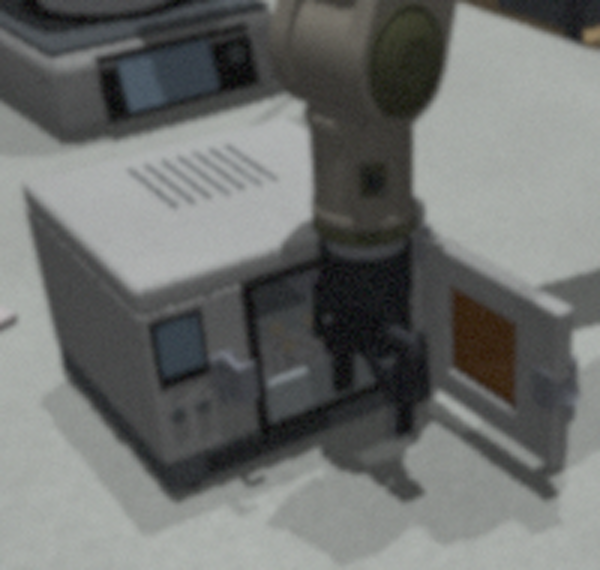

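```bash
python3 -m crank '[[[0.2,0,0,0,0],[0.2,0,0,0,0]]]' | grep -E 'pos|force'; python3 -m crank '[[[0.15,0,0,0,0],[0.15,0,0,0,0]]]'| grep -E 'pos|force'
```

```text
tool_pos: [0.5922, -0.0413, 0.048]
contact_force: [-0.9, 2.1, 1.8]
tool_pos: [0.5921, -0.0423, 0.0481]
contact_force: [-1.5, 9.7, 3.6]
```

```bash
python3 -m crank '[[[0.15,0,0,0,0],[0.15,0,0,0,0]]]' | grep -E 'pos|force'; python3 -m crank '[[[0.15,0,0,0,0]]]'| grep -E 'pos|force'
```

```text
tool_pos: [0.5919, -0.0422, 0.0483]
contact_force: [-1.2, 6.4, 3.2]
tool_pos: [0.5918, -0.0421, 0.0484]
contact_force: [-0.5, 7.1, 3.3]
```

```bash
python3 - <<'E'
from fit import *
e=env.get_image("scene")
im=cv2.resize(e["frame"][:,:,::-1][150:220,160:250],None,fx=8,fy=8,interpolation=cv2.INTER_CUBIC)
p=r.x
for tr,col in((0,(0,255,0)),(.01,(0,0,255))):
    for y in(.035,-.03):
        u,v=pj(e,W(p,[-.121-tr,y,.087]));cv2.circle(im,(int((u-160+.5)*8),int((v-150+.5)*8)),4,col,1)
    u,v=pj(e,W(p,[-.121-tr,.035,.047]));cv2.circle(im,(int((u-160+.5)*8),int((v-150+.5)*8)),4,col,1)
cv2.imwrite("pics/s6.png",im)
E
```

```text
(no output)
```

View pics/s6.png

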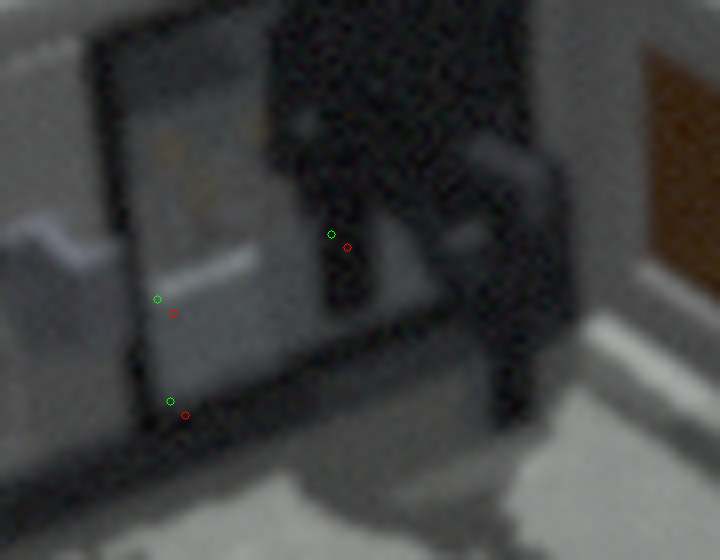

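```bash
python3 -m crank '[[[0.25,0,0,0,0]]]'| grep -E 'pos|force'; python3 -m crank '[[[-1,0,0,0,0],[-3,0,0,0,0],[-3,0,0,0,0],[-3,0,0,0,0],[0,0,0,0,0]]]'; python3 look.py 7
```

```text
tool_pos: [0.5917, -0.0421, 0.0485]
contact_force: [-2.0, 11.9, 4.9]
t: 8.4
tool_pos: [0.5983, 0.0593, 0.0507]
eef_rot: [[-0.061, 0.042, 0.997], [-0.998, 0.022, -0.062], [-0.025, -0.999, 0.041]]
contact_force: [0.5, 0.0, -0.0]
width: 0.0855
```

View pics/scene7.png

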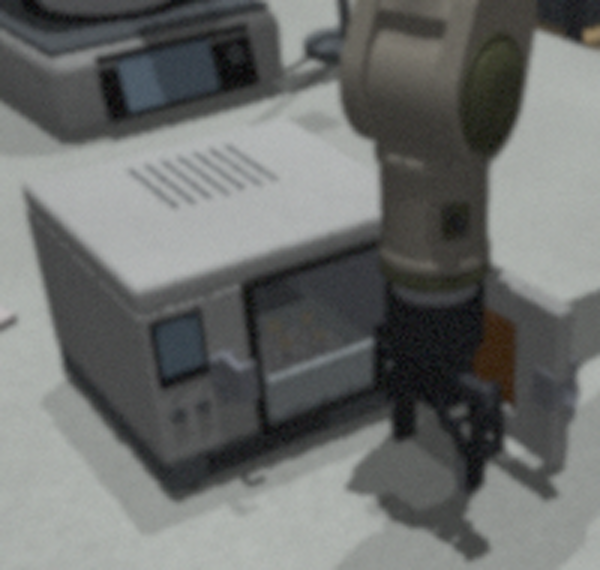

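```bash
python3 -m crank '[[[0,-4,0,0,0],[0,-4,0,0,0],[0,-4,0,0,0],[0,-4,0,0,0],[0,-4,0,0,0],[0,-4,0,0,0],[0,-4,0,0,255],[0,0,0,0,255]]]' 40;  python3 -m crank '[[[0,0,-3.5,0,255],[0,0,-3.5,0,255],[0,0,-3.5,0,255],[0,0,-3.5,0,255],[0,0,0,0,255]]]'
```

```text
t: 9.25
tool_pos: [0.585, 0.0401, 0.3386]
eef_rot: [[-0.075, 0.035, 0.997], [-0.997, 0.012, -0.075], [-0.015, -0.999, 0.034]]
contact_force: [0.8, 0.2, -0.5]
width: 0.059
t: 9.75
tool_pos: [0.4399, 0.0439, 0.3314]
eef_rot: [[-0.086, 0.035, 0.996], [-0.996, 0.008, -0.087], [-0.011, -0.999, 0.034]]
contact_force: [-0.3, -0.4, 0.5]
width: 0.0001
```

```bash
python3 -m crank '[[[-2.5,0,0,0,255],[-2.5,0,0,-1,255],[0,3,-0.1,0,255],[0,3,-0.1,0,255],[0,3,0,0,255],[0,3,0,0,255],[0,3,0,0,255],[0,0,0,0,255]]]'; python3 look.py 8;python3 - <<'E'
from h import *
im=env.get_image("top")["frame"][:,:,::-1][90:260,240:440]
cv2.imwrite("pics/top8.png",cv2.resize(im,None,fx=3,fy=3,interpolation=cv2.INTER_CUBIC))
E
```

```text
t: 10.55
tool_pos: [0.4517, 0.0889, 0.1758]
eef_rot: [[-0.081, 0.039, 0.996], [-0.997, 0.005, -0.082], [-0.009, -0.999, 0.039]]
contact_force: [-1.5, 0.0, 0.5]
width: 0.0002
```

View pics/scene8.png

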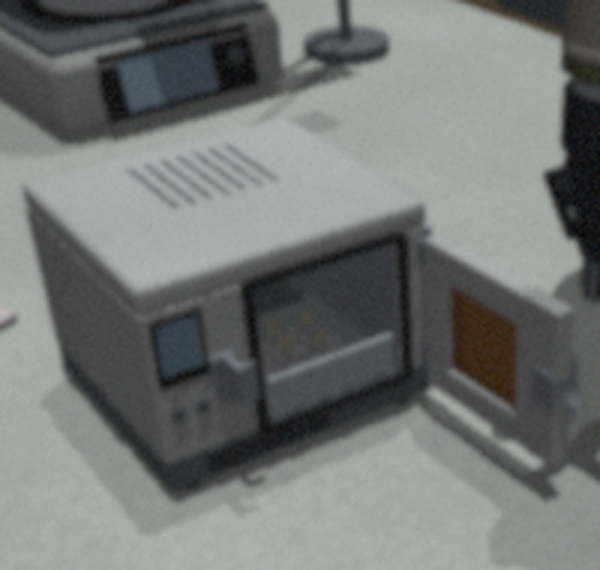

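View pics/top8.png

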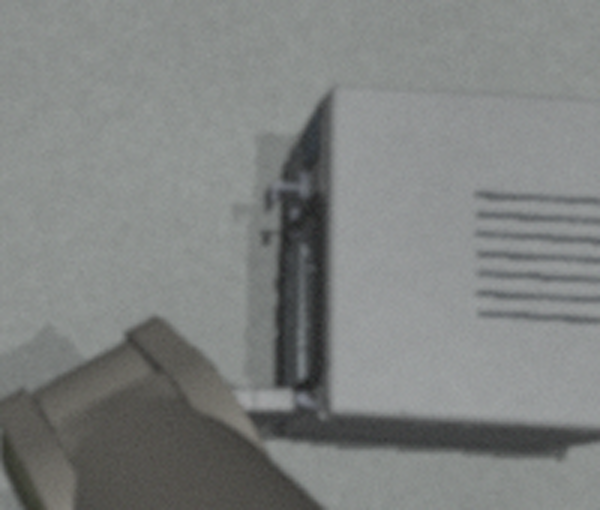

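```bash
python3 -m crank '[[[0,2.3,-0.1,0,255],[0,0,0,0,255]]]'; cat > plan.py <<'E'
from fit import *
s=env.sense();R=np.array(s["eef_rot"]);p=r.x;c=(R@[.0145,0,.011])[:2];pos=np.array(s["tool_pos"])
X=R[:2,0];Z=R[:2,2]
print("now",pos.round(4))
prev=pos[:2]
for th in [1.63,1.45,1.3,1.15,1.0,.85,.7,.55,.4,.3,.25,.2,.15,.1,.05,0]:
    P=W(p,door(th,.15,.009,.15))[:2]-c
    dl=P-prev;print(th,P.round(4),"dx %.2f dz %.2f"%(dl@X*100,dl@Z*100));prev=P
E
python3 plan.py
```

```text
t: 10.85
tool_pos: [0.4552, 0.0894, 0.1582]
eef_rot: [[-0.083, 0.048, 0.995], [-0.997, 0.007, -0.083], [-0.011, -0.999, 0.047]]
contact_force: [-0.7, -0.3, 0.7]
width: -0.0001
now [0.4561 0.0898 0.1598]
1.63 [0.4791 0.0953] dx -0.74 dz 2.24
1.45 [0.5061 0.0944] dx -0.13 dz 2.69
1.3 [0.5281 0.0899] dx 0.26 dz 2.23
1.15 [0.5493 0.0822] dx 0.59 dz 2.17
1.0 [0.569  0.0714] dx 0.91 dz 2.06
0.85 [0.587  0.0577] dx 1.21 dz 1.90
0.7 [0.6026 0.0416] dx 1.48 dz 1.70
0.55 [0.6157 0.0232] dx 1.72 dz 1.46
0.4 [0.6259 0.0032] dx 1.92 dz 1.18
0.3 [ 0.631 -0.011] dx 1.37 dz 0.62
0.25 [ 0.633  -0.0182] dx 0.70 dz 0.26
0.2 [ 0.6347 -0.0255] dx 0.72 dz 0.22
0.15 [ 0.636  -0.0329] dx 0.73 dz 0.19
0.1 [ 0.6369 -0.0404] dx 0.74 dz 0.15
0.05 [ 0.6374 -0.0479] dx 0.74 dz 0.12
0 [ 0.6375 -0.0554] dx 0.75 dz 0.08
```

```bash
python3 -m crank '[[[-0.7,0.2,1.1,0,255],[0,0.1,1.2,0,255],[0,0.1,1.3,0,255],[0,0.1,1.3,0,255]]]'; python3 -m crank '[[[0.1,0.05,1.1,0,255],[0.2,0.05,1.1,0,255],[0.3,0.05,1.1,0,255],[0.3,0.05,1.1,0,255]]]'; python3 plan.py | head -1; python3 look.py 9
```

```text
t: 11.35
tool_pos: [0.5104, 0.0936, 0.1616]
eef_rot: [[-0.082, 0.056, 0.995], [-0.997, 0.009, -0.083], [-0.014, -0.998, 0.055]]
contact_force: [0.1, -0.6, 0.0]
width: -0.0001
t: 11.75
tool_pos: [0.5585, 0.0797, 0.1618]
eef_rot: [[-0.083, 0.056, 0.995], [-0.996, 0.009, -0.083], [-0.014, -0.998, 0.055]]
contact_force: [0.0, -1.0, 0.3]
width: 0.0001
now [0.5594 0.0793 0.1618]
```

View pics/scene9.png

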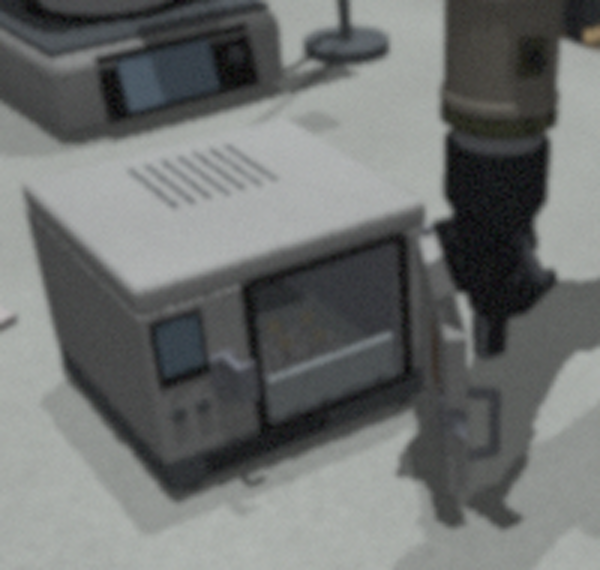

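```bash
python3 -m crank '[[[0.7,0.2,1.0,0,255],[0.6,0.2,1.0,0,255],[0.6,0.1,1.0,0,255],[0.7,0.1,0.9,0,255],[0.7,0.1,0.9,0,255],[0.8,0.1,0.8,0,255]]]'; python3 plan.py | head -1
```

```text
t: 12.5
tool_pos: [0.6136, 0.0318, 0.1558]
eef_rot: [[-0.081, 0.055, 0.995], [-0.997, 0.01, -0.082], [-0.014, -0.998, 0.054]]
contact_force: [-0.5, 0.5, 0.2]
width: 0.0
now [0.6139 0.0304 0.1557]
```

```bash
python3 -m crank '[[[0.85,0.05,0.45,0,255],[0.85,0.05,0.45,0,255],[0.85,0.05,0.4,0,255],[0.6,0,0.25,0,255],[0.5,0,0.2,0,255],[0,0,0,0,255]]]'; python3 plan.py | head -1; python3 look.py 10
```

```text
t: 13.2
tool_pos: [0.6291, -0.0106, 0.1546]
eef_rot: [[-0.083, 0.055, 0.995], [-0.996, 0.009, -0.084], [-0.014, -0.998, 0.054]]
contact_force: [1.2, 0.1, 0.1]
width: 0.0001
now [ 0.6289 -0.0095  0.1546]
```

View pics/scene10.png

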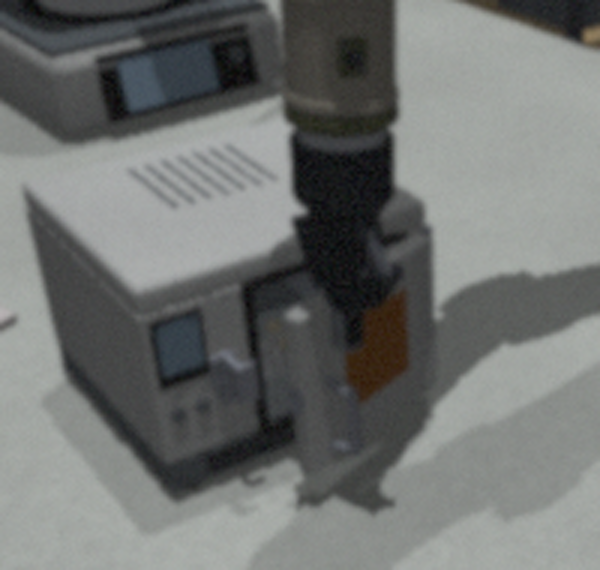

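```bash
python3 -m crank '[[[0.4,0,0.2,0,255],[0.4,0,0.2,0,255],[0.4,0,0.15,0,255]]]' | grep -E 'pos|force';  python3 -m crank '[[[0.25,0,0.1,0,255],[0.25,0,0.1,0,255]]]' | grep -E 'pos|force'
```

```text
tool_pos: [0.6331, -0.0204, 0.1548]
contact_force: [-0.8, 0.4, -0.3]
tool_pos: [0.6348, -0.0264, 0.1547]
contact_force: [-0.5, 1.7, -0.1]
```

```bash
for i in 1; do python3 -m crank '[[[0.2,0,0.08,0,255],[0.2,0,0.05,0,255]]]' | grep -E 'pos|force'; done;  python3 -m crank '[[[0.2,0,0.05,0,255],[0.2,0,0.05,0,255]]]' | grep -E 'pos|force'; python3 -m crank '[[[0.2,0,0.03,0,255],[0.2,0,0.03,0,255]]]' | grep -E 'pos|force'
```

```text
tool_pos: [0.6359, -0.0311, 0.1547]
contact_force: [0.6, 1.5, -0.2]
tool_pos: [0.6368, -0.0354, 0.1548]
contact_force: [-1.2, -0.1, -0.1]
tool_pos: [0.6372, -0.0397, 0.1548]
contact_force: [0.3, 0.7, -0.4]
```

```bash
python3 -m crank '[[[0.2,0,0.03,0,255],[0.2,0,0.03,0,255]]]' | grep -E 'pos|force';  python3 -m crank '[[[0.2,0,0.03,0,255]]]' | grep -E 'pos|force'
```

```text
tool_pos: [0.6377, -0.0441, 0.1548]
contact_force: [-0.0, 1.1, 0.2]
tool_pos: [0.6378, -0.0454, 0.1547]
contact_force: [-1.1, 7.6, -0.5]
```

```bash
python3 -m crank '[[[0.2,0,0.02,0,255]]]' | grep -E 'pos|force';  python3 -m crank '[[[0.2,0,0.02,0,255]]]' | grep -E 'pos|force'; python3 -m crank '[[[0.2,0,0.02,0,255]]]' | grep -E 'pos|force'
```

```text
tool_pos: [0.6378, -0.0456, 0.1548]
contact_force: [0.0, 8.5, 0.2]
tool_pos: [0.6378, -0.0455, 0.1548]
contact_force: [-1.1, 7.9, 0.7]
tool_pos: [0.6378, -0.0455, 0.1548]
contact_force: [-1.3, 7.1, 0.8]
```

```bash
python3 -m crank '[[[0.26,0,0.02,0,255]]]' | grep -E 'pos|force';  python3 -m crank '[[[0.28,0,0.02,0,255]]]' | grep -E 'pos|force'; python3 -m crank '[[[0.3,0,0.02,0,255]]]' | grep -E 'pos|force'
```

```text
tool_pos: [0.6378, -0.0457, 0.1549]
contact_force: [-1.0, 8.4, 0.8]
tool_pos: [0.6377, -0.0458, 0.1549]
contact_force: [-0.6, 8.1, 0.8]
tool_pos: [0.6378, -0.046, 0.155]
contact_force: [0.0, 8.5, 0.4]
```

```bash
python3 look.py 11; python3 -m crank '[[[0.35,0,0.02,0,255]]]' | grep -E 'pos|force';  python3 -m crank '[[[0.4,0,0.02,0,255]]]' | grep -E 'pos|force'
```

```text
tool_pos: [0.6377, -0.0466, 0.155]
contact_force: [-1.1, 8.7, 1.0]
tool_pos: [0.6377, -0.0472, 0.155]
contact_force: [-1.2, 10.5, 0.8]
```

View pics/scene11.png

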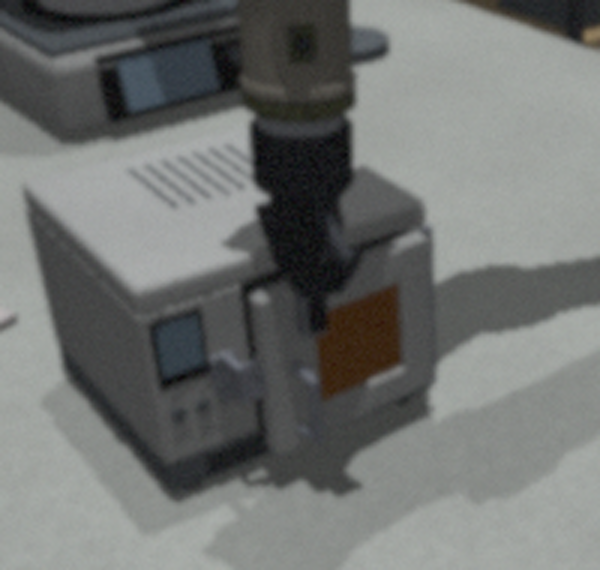

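```bash
python3 -m crank '[[[-0.8,0,0,0,255],[-0.5,0,0.6,2,255],[0,0,0.4,2,255],[0,0,0,0,255]]]'; python3 plan.py|tail -1; python3 -c "
from h import *
s=env.sense();R=np.array(s['eef_rot']);print((np.array(s['tool_pos'])+R@[.0145,0,.011]).round(4))"
```

```text
t: 16.0
tool_pos: [0.6486, -0.0341, 0.1561]
eef_rot: [[-0.133, 0.055, 0.99], [-0.99, 0.033, -0.135], [-0.04, -0.998, 0.05]]
contact_force: [-0.4, -1.0, -0.3]
width: 0.0
0 [ 0.6383 -0.0549] dx 0.74 dz 0.12
[ 0.6571 -0.05    0.156 ]
```

```bash
python3 -m crank '[[[0.3,0,0.04,0,255],[0.3,0,0.04,0,255]]]' | grep -E 'pos|force';  python3 -m crank '[[[0.25,0,0.04,0,255]]]' | grep -E 'pos|force';  python3 -m crank '[[[0.25,0,0.04,0,255]]]' | grep -E 'pos|force';python3 -m crank '[[[0.25,0,0.04,0,255]]]' | grep -E 'pos|force'
```

```text
tool_pos: [0.6477, -0.0407, 0.1557]
contact_force: [0.8, 0.2, -0.0]
tool_pos: [0.6477, -0.0438, 0.1556]
contact_force: [0.3, 1.5, 0.9]
tool_pos: [0.6478, -0.0451, 0.1557]
contact_force: [0.5, 9.3, 0.5]
tool_pos: [0.6479, -0.0456, 0.1557]
contact_force: [-0.5, 8.2, -0.3]
```

```bash
python3 -m crank '[[[0.3,0,0.04,0,255]]]' | grep -E 'pos|force';  python3 -m crank '[[[0.35,0,0.04,0,255]]]' | grep -E 'pos|force';python3 -m crank '[[[0.35,0,0.04,0,255]]]' | grep -E 'pos|force'
```

```text
tool_pos: [0.6479, -0.046, 0.1557]
contact_force: [-0.8, 8.3, 1.9]
tool_pos: [0.6479, -0.0466, 0.1558]
contact_force: [-0.1, 9.9, 0.7]
tool_pos: [0.6479, -0.0471, 0.1558]
contact_force: [-0.4, 9.7, 0.4]
```

```bash
for k in 1; do python3 -m crank '[[[0.4,0,0.04,0,255]]]' | grep -E 'pos|force';  python3 -m crank '[[[0.4,0,0.04,0,255]]]' | grep -E 'pos|force';python3 -m crank '[[[0.4,0,0.04,0,255]]]' | grep -E 'pos|force';python3 -m crank '[[[0.4,0,0.04,0,255]]]' | grep -E 'pos|force'; done
```

```text
tool_pos: [0.6479, -0.0477, 0.1559]
contact_force: [-0.4, 11.0, 1.7]
tool_pos: [0.6479, -0.0481, 0.1559]
contact_force: [-1.0, 10.4, 1.3]
tool_pos: [0.6478, -0.0484, 0.156]
contact_force: [-1.1, 11.1, 0.9]
tool_pos: [0.6478, -0.0487, 0.156]
contact_force: [-0.7, 12.3, 0.4]
```

```bash
python3 - <<'E'
from h import *
e=env.get_image("scene")["frame"][:,:,::-1][110:215,150:250]
t=env.get_image("top")["frame"][:,:,::-1][120:250,290:390]
cv2.imwrite("pics/s12.png",cv2.resize(e,None,fx=5.6,fy=5.6,interpolation=cv2.INTER_CUBIC))
cv2.imwrite("pics/t12.png",cv2.resize(t,None,fx=4.5,fy=4.5,interpolation=cv2.INTER_CUBIC))
E
```

```text
(no output)
```

View pics/s12.png

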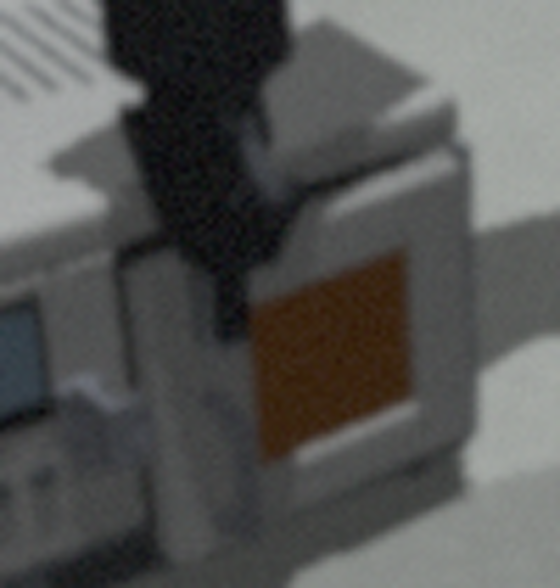

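View pics/t12.png

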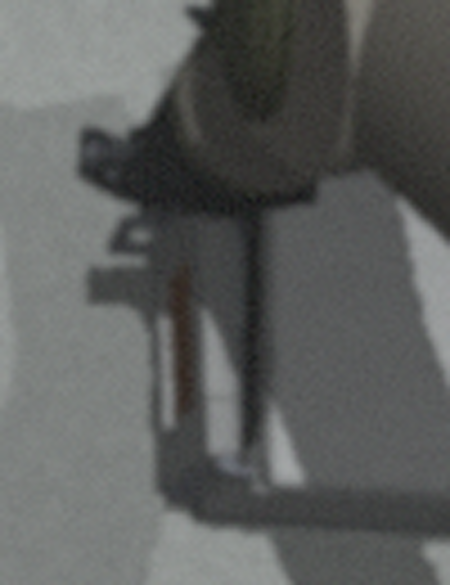

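```bash
for k in 1; do python3 -m crank '[[[0.4,0,0.04,0,255]]]' | grep -E 'pos|force';  python3 -m crank '[[[0.4,0,0.04,0,255]]]' | grep -E 'pos|force';python3 -m crank '[[[0.4,0,0.04,0,255]]]' | grep -E 'pos|force';python3 -m crank '[[[0.4,0,0.04,0,255]]]' | grep -E 'pos|force'; done
```

```text
tool_pos: [0.6478, -0.049, 0.1561]
contact_force: [-1.6, 12.4, 1.8]
tool_pos: [0.6478, -0.0491, 0.1561]
contact_force: [-0.2, 11.6, 1.7]
tool_pos: [0.6477, -0.0491, 0.1562]
contact_force: [-0.4, 11.7, 2.1]
tool_pos: [0.6476, -0.0491, 0.1563]
contact_force: [-1.0, 12.8, 2.0]
```

```bash
for k in 1; do python3 -m crank '[[[0.45,0,0.04,0,255]]]' | grep -E 'pos|force';  python3 -m crank '[[[0.45,0,0.04,0,255]]]' | grep -E 'pos|force';python3 -m crank '[[[0.5,0,0.04,0,255]]]' | grep -E 'rot|pos|force'; done
```

```text
tool_pos: [0.6476, -0.0494, 0.1563]
contact_force: [-1.9, 12.5, 2.5]
tool_pos: [0.6476, -0.0512, 0.1562]
contact_force: [0.6, 0.4, -0.3]
tool_pos: [0.6476, -0.0544, 0.156]
eef_rot: [[-0.087, 0.055, 0.995], [-0.992, 0.088, -0.091], [-0.093, -0.995, 0.047]]
contact_force: [-1.4, 14.1, 3.7]
```

```bash
python3 -m crank '[[[-0.5,0,0,0,255],[-1.5,0,0,0,255],[-2,0,0,0,255],[-2,0,0,0,255],[-2,-1,0,0,255],[0,0,0,0,255]]]'; python3 look.py 13;python3 - <<'E'
from h import *
t=env.get_image("top")["frame"][:,:,::-1][105:250,255:465]
cv2.imwrite("pics/t13.png",cv2.resize(t,None,fx=3.8,fy=3.8,interpolation=cv2.INTER_CUBIC))
E
```

```text
t: 18.7
tool_pos: [0.6544, 0.0259, 0.1736]
eef_rot: [[-0.091, 0.055, 0.994], [-0.992, 0.086, -0.095], [-0.091, -0.995, 0.046]]
contact_force: [0.5, -0.1, -0.2]
width: 0.0003
```

View pics/scene13.png

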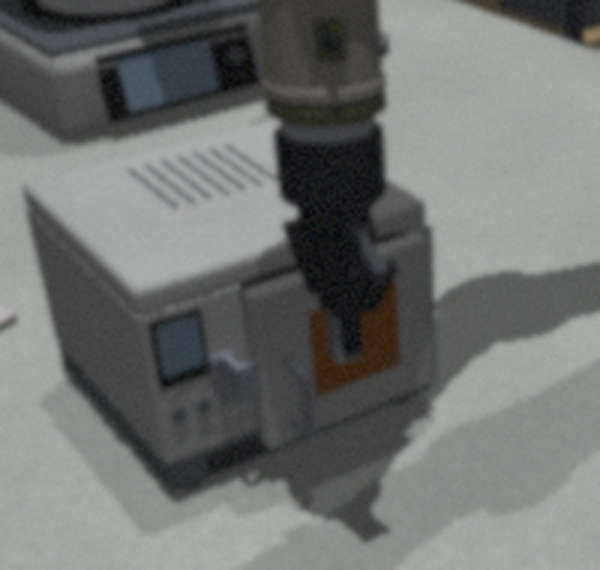

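View pics/t13.png

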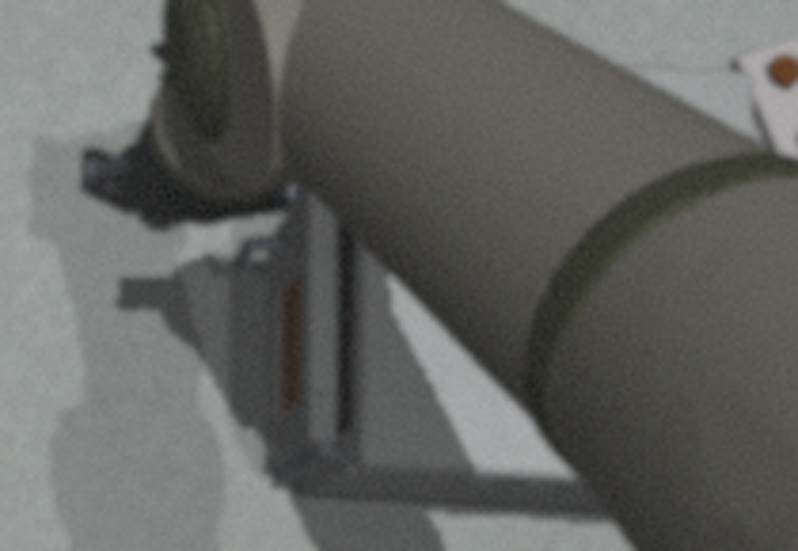

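```bash
python3 -m crank '[[[-3,-3,0,0,255],[-3,-4,0,0,255],[-2,-4,-3,0,255],[0,-4,-4,0,255],[0,0,-4,0,255],[0,0,-4,0,255],[0,0,0,0,255],[0,0,0,0,255]]]'; python3 - <<'E'
from h import *
t=env.get_image("scene")["frame"][:,:,::-1]
cv2.imwrite("pics/full14.png",t)
cv2.imwrite("pics/s14.png",cv2.resize(t[95:230,90:290],None,fx=4,fy=4,interpolation=cv2.INTER_CUBIC))
t=env.get_image("top")["frame"][:,:,::-1];cv2.imwrite("pics/t14.png",t)
E
```

```text
t: 19.6
tool_pos: [0.5053, 0.0946, 0.3167]
eef_rot: [[-0.11, 0.049, 0.993], [-0.991, 0.076, -0.114], [-0.081, -0.996, 0.04]]
contact_force: [0.8, -0.0, -0.5]
width: -0.0002
```

View pics/s14.png

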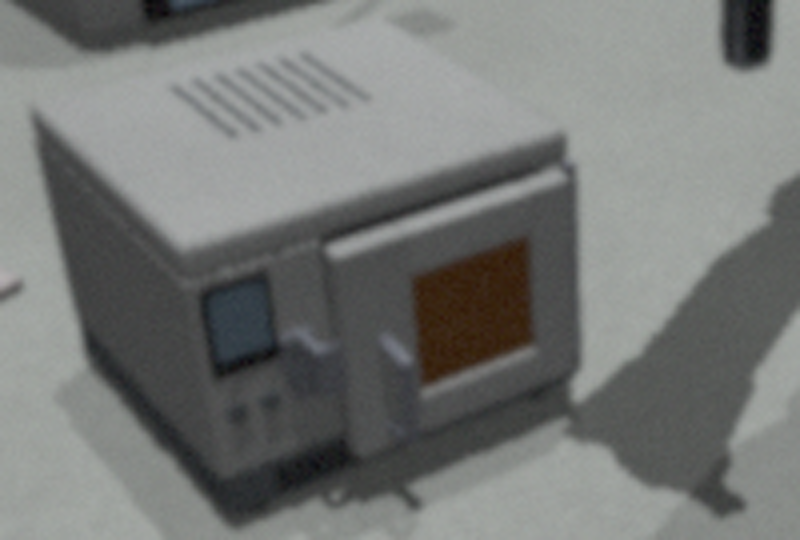

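View pics/t14.png

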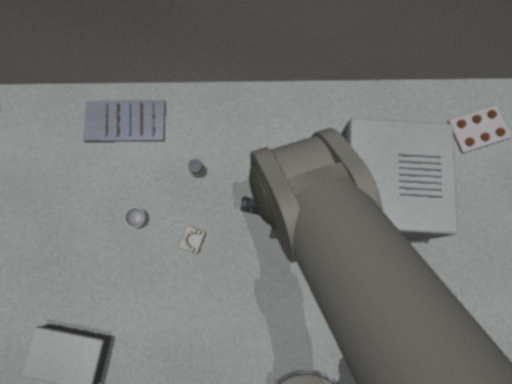

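```bash
python3 - <<'E'
from fit import *
im=cv2.imread("pics/s14.png");p=r.x
for th,col in((0,(0,255,0)),(.039,(0,255,255)),(.08,(0,0,255))):
    for rr,z in((.176,.19),(.0,.19),(.176,.04)):
        u,v=pj(e,W(p,door(th,rr,.009,z)));cv2.circle(im,(int((u-90+.5)*4),int((v-95+.5)*4)),3,col,1)
cv2.imwrite("pics/s15.png",im[100:500,280:620].repeat(2,0).repeat(2,1)[:600])
E
```

```text
(no output)
```

View pics/s15.png

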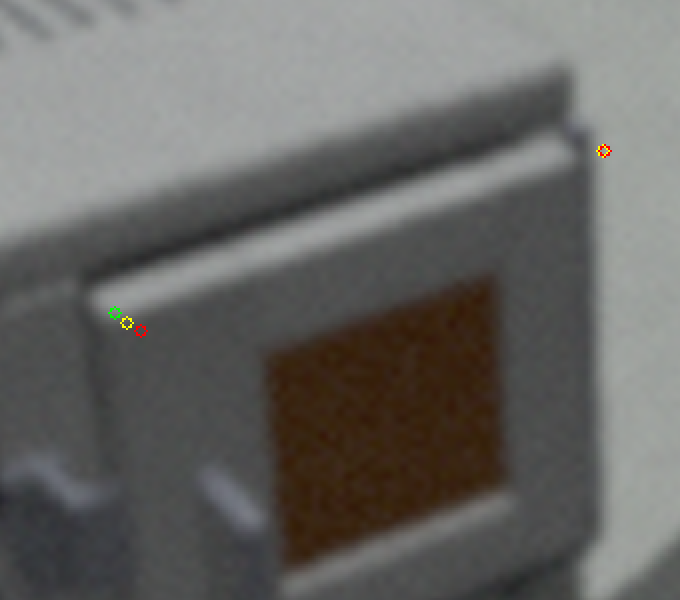

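```bash
python3 -c "
from rig import env
print(env.finish_job())"
```

```text
the job is handed in; nothing more can be done
None
```

I slid the tray home, shut and latched the door, and handed the job in after about 20 s of robot time. No verdict was reported.

- **Tray:** I pushed it with the back of an open finger until it stopped moving against its stop. The wrist force read about 2–3 N while sliding and 12 N at most on the stop. The camera view showed the lip at its home position.
- **Door:** I swung it to with the closed fingers and pressed it in small steps near the free edge. The force climbed to about 13 N and dropped to 0.4 N at the snap. It then read 14 N on the buffer.
- **Last checks:** With the arm withdrawn, the door stayed shut. Its edge lay at or slightly inside the projected nominal-shut position, about 0 rad by eye. The jar, dish and model looked unmoved, and nothing read more than noise on the wrist.
- **Limits of the checks:**
    - Forces were read only at the end of each move call, so shorter peaks were not seen.
    - The latch force rose faster than described, reaching about 12 N after 5 mm.
    - The snap came about 7 mm after I first felt resistance, not 12 mm.
    - My camera fit of the oven was off by up to about 3 pixels.
    - The tool finished tilted by about 6°.

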